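Seat the bow-tie key in the walnut board

TASK

Gently press the bow-tie-shaped wooden key down with the fingertips until it is flush with the walnut board, then lift the hand well clear of the board. Do not pull the key up, do not touch the round, square and oblong plugs, which are to stay standing proud, and leave the loose things around them where they are.

Things in the scene. Friction and masses are not known exactly. Their poses are not given: they have to be found in the camera images.
- board: Dark walnut board, 240 (x) by 400 (y) by 30 mm thick, lying flat and fixed on the bench (held by four stops 18 mm high along its long edges). Origin: centre of its underside, on the bench; its top face is 30 mm higher.
- pocket_bowtie: The bow-tie-shaped light wooden key in its pocket in the board: 60 mm long (along its x), 38 mm wide at both ends (along its y) and 16 mm wide at its waist, flat top. It stands 6 to 9 mm above the board at the start. Origin: centre of the pocket at the height of the board's top face; it never moves, and gives the key's heading.
- bowtie_top (a point): Centre of the bow-tie key's flat top; moves with the key. It ends level with the board's top face (30 mm above the bench) when the key is home.
- bowtie (a joint): How far the bow-tie key is pushed in, m: 0 = top 9 mm above the board, 0.009 = flush with the board, where it meets a firm stop; negative = pulled up out of its pocket. It slides straight down against a steady friction of about 3 N and stays where it is left.
- pocket_round: Light wooden plug in its pocket in the board, round, 36 mm across, its top 6 to 9 mm above the board. Origin: centre of the pocket at the board's top face; it never moves. The plug slides in it as the bow-tie key does, and must not be touched or moved.
- pocket_square: Light wooden plug in its pocket in the board, square, 34 by 34 mm, its top 6 to 9 mm above the board. Origin: centre of the pocket at the board's top face; it never moves. The plug slides in it as the bow-tie key does, and must not be touched or moved.
- pocket_oblong: Light wooden plug in its pocket in the board, plain oblong with straight sides, 60 mm (x) by 22 mm (y), its top 6 to 9 mm above the board. Origin: centre of the pocket at the board's top face; it never moves. The plug slides in it as the bow-tie key does, and must not be touched or moved.
- round (a joint): How far the round plug is pushed in, m: 0 = top 9 mm above the board, 0.009 = flush.
- square (a joint): How far the square plug is pushed in, m: 0 = top 9 mm above the board, 0.009 = flush.
- oblong (a joint): How far the oblong plug is pushed in, m: 0 = top 9 mm above the board, 0.009 = flush.
- offcut: Loose brown wood offcut lying on the board, 50 by 34 by 28 mm high. Origin: centre of its underside. Bystander.
- eraser: Loose white eraser lying on the board, 36 by 22 by 12 mm high. Origin: centre of its underside. Bystander.
- pencil: Loose yellow pencil, 180 mm long and 7 mm thick, lying along its x on the bench on the robot's side of the board. Origin: under its middle. Bystander.
- hoop: Loose light wooden ring, 80 mm across and 28 mm high, on the bench left of the board. Origin: centre of its underside. Bystander.
- wax_tin: Loose metal tin, 72 mm across and 50 mm high, on the bench right of the board. Origin: centre of its underside. Bystander.
- glue: Loose white glue bottle, 56 mm across and 150 mm high, standing on the bench right of the board. Origin: centre of its underside. Bystander.
- mallet: Loose hammer lying on the bench left of the board, handle to its -x, 260 mm long. Origin: under the middle of its length. Bystander.

How it is judged:
By the outcome, as a careful person would: the job done as asked, in the order asked, and still so for the second after the job is handed in, with the robot touching nothing.
It also fails if it takes over 29 s, if anything falls off the work surface, if the arm or the gripper's body presses on something with over 40 N, if the wrist force passes 120 N, or if a joint passes its speed limit or range.

ROBOT

A 6-joint arm with a two-finger parallel gripper is mounted at the origin on the work surface. World frame = base frame: x ahead of the robot, y to its left, z up, the work surface at z = 0. Lengths are in mm, angles in rad, forces in N, time in s.
With the tool pointing down it reaches from about 275 to 825 mm from the base axis. Payload 5.2 kg.
Tool frame: the origin (TCP) lies between the finger pads, 19 mm behind the fingertips; this is the grasp point; z points along the fingers, y is the line along which they close (so a half turn about z gives the same grasp; the last joint's range is limited). The gripper opens to 93 mm and grips with 3 to 60 N. Pads are 15 mm wide; open, the fingers measure 128 mm over their backs; the gripper's body (75 mm by 188 mm) begins 65 mm behind the grasp point.
Start: joints at [1.086, 0.259, 1.535, -0, 1.348, -0.203], TCP at [152.925, 528.317, 237.453] pointing down, gripper open.
Joint ranges: [-3.14, 3.14], [-0.91, 2.08], [0.19, 2.58], [-1.22, 4.36], [0.22, 2.71], [-3.12, 3.12]. Speed limits (rad/s): [2.57, 2.57, 3.14, 3.14, 3.14, 3.14].

INTERFACE

Orientations are given as a rotation vector (axis times angle).
In Python, from station import r gives the robot as it stands.
- The arm moves only by the tool drive_effector, called after ">>>" as name(argument=value, ...) on one line, values as JSON. Schema: {"type":"object","properties":{"steps":{"type":"array","items":{"type":"object","properties":{"d":{"type":"array","items":{"type":"number"},"minItems":3,"maxItems":3},"rotvec":{"type":"array","items":{"type":"number"},"minItems":3,"maxItems":3},"jaw":{"type":"number"}},"additionalProperties":false,"required":["jaw"]},"minItems":1,"maxItems":8},"force":{"type":"number"},"only":{"type":"string"},"quiet":{"type":"boolean"},"lines":{"type":"string"}},"required":["steps"],"additionalProperties":false}. steps is a list of rows, 1 to 8 of them, each an object with the fields d (a list: dx, dy, dz in parts of the range, where 1.0 means 1000 mm), rotvec (a list: a rotation vector rx, ry, rz in a scale on which 1.0 is 360 degrees), jaw (the finger opening in mm); a field left out counts as zero (the opening has to be given); each row is the pose to reach, as a shift and turn from the pose commanded when the call began, along the tool's axes at that moment; what a row does not reach only later rows make up. A row lasts 1/8 s, in which the tool goes at most 62.5 mm and 0.188 rad, less where a joint would pass 70% of its speed; a pose out of reach is approached as far as the arm can. The fingers move at their own pace and stop on an object; force is the grip in N (left out, the last holds). Time passes only in rows, so rows that do not move let the fingers close. The tool returns the time, the measured TCP pose, the force, the opening and the grip force at its end. only (a regular expression) keeps the lines of the reply that match it, lines (a string "A,B") keeps lines A to B, and quiet returns only ok. Shift and turn numbers lie between -1 and 1, and a call with a number outside is refused. Input that does not fit is refused with a message, and nothing moves.
- r.read_state(): the state, without advancing time (a new reading comes with each control period).
- r.read_camera(name): name is "side" or "top"; returns the picture (480x640x3 uint8, red, green, blue); there is no depth.
- r.get_calibration(name): a dict with "mtx" (3x3 intrinsics, pixels), "k1" (the pictures are not rectified: a ray, as slopes to the right and down, at radius r is drawn at 1 + k1 r^2 times it, then the intrinsics apply), "world_to_cam" (4x4, takes a point from world to camera coordinates). Camera axes: x right, y down, z forward; pixel columns grow to the right and rows downward; lengths in mm; the calibration is good to about 2 mm. A picture is of the moment at which its call begins. get_calibration takes no time and is no camera call.
- r.job_done(): hands the job in; it is judged then, once.
The state is a dict: "time": time; "q": joint angles; "joint_vel": joint speeds; "joint_torque": joint torques, N m; "tool_pos": TCP position; "eef_rot": TCP orientation; "wrist_force": force on the tool from outside, world axes, zero at the start; "ft_torque": the same for the moment, N m; "opening": finger opening in mm; "finger_force": force on a finger pad.
Only numpy, scipy, OpenCV 4.12 (cv2) and the standard library are available. Lean on these libraries where they do the work, as an engineer would, in place of code of your own. Each camera call takes 0.05 s, during which the arm holds its last target. There are 200 camera calls.

## Working session

There is one attempt and no reset: what is moved stays moved. The work goes in short steps, Python scripts to look and compute and a tool call to move; the robot and the scene stay as the last step left them, time stands still between calls to the robot, and variables do not carry over. Pictures are saved under pics/ and viewed, at most 10 in all, crops included, and the job is handed in when it is done.

```bash
mkdir -p pics; ls; python3 - <<'E'
from station import r
import cv2
for n in("top","side"):
    cv2.imwrite(f"pics/{n}0.png",r.read_camera(n)[:,:,::-1]); c=r.get_calibration(n); print(n,c)
print(r.read_state())
E
```

```text
pics
station.py
top {'mtx': array([[516.40215334,   0.        , 319.07389228],
       [  0.        , 516.40215334, 232.26709861],
       [  0.        ,   0.        ,   1.        ]]), 'k1': -0.013806832997211405, 'world_to_cam': array([[-7.00644281e-03, -9.99594747e-01,  2.75907800e-02,
        -1.92653667e+01],
       [-9.90674949e-01,  3.18427377e-03, -1.36209416e-01,
         5.41463193e+02],
       [ 1.36066361e-01, -2.82878381e-02, -9.90295786e-01,
         1.02164085e+03],
       [ 0.00000000e+00,  0.00000000e+00,  0.00000000e+00,
         1.00000000e+00]])}
side {'mtx': array([[539.13814881,   0.        , 318.34347909],
       [  0.        , 539.13814881, 244.95977244],
       [  0.        ,   0.        ,   1.        ]]), 'k1': -0.14690817867863054, 'world_to_cam': array([[ 9.99467504e-01, -2.74337098e-02,  1.76663768e-02,
        -5.20910612e+02],
       [-3.16785514e-03, -6.20440231e-01, -7.84247336e-01,
         2.75621941e+01],
       [ 3.24757448e-02,  7.83773763e-01, -6.20196755e-01,
         1.46222820e+03],
       [ 0.00000000e+00,  0.00000000e+00,  0.00000000e+00,
         1.00000000e+00]])}
{'time': 0.1, 'q': array([ 1.08618544e+00,  2.59247112e-01,  1.53596763e+00,  1.95865293e-05,
        1.34804115e+00, -2.02826205e-01]), 'joint_vel': array([ 0.00116564, -0.00129746, -0.00148266, -0.00037254,  0.00302762,
       -0.00026597]), 'joint_torque': array([ 2.96564634e-03, -4.38209939e+01, -2.84641510e+01,  7.21633318e-02,
        3.63219576e-02, -2.02560409e-05]), 'tool_pos': array([152.69835952, 527.88519409, 236.71563584]), 'eef_rot': array([-4.41088776e-01, -3.10988822e+00,  2.44923287e-03]), 'wrist_force': array([ 0.45343104, -0.27994894, -0.2213547 ]), 'ft_torque': array([0.00173299, 0.03142801, 0.03215406]), 'finger_force': 0.0, 'opening': 93.029828141826}
```

View pics/top0.png

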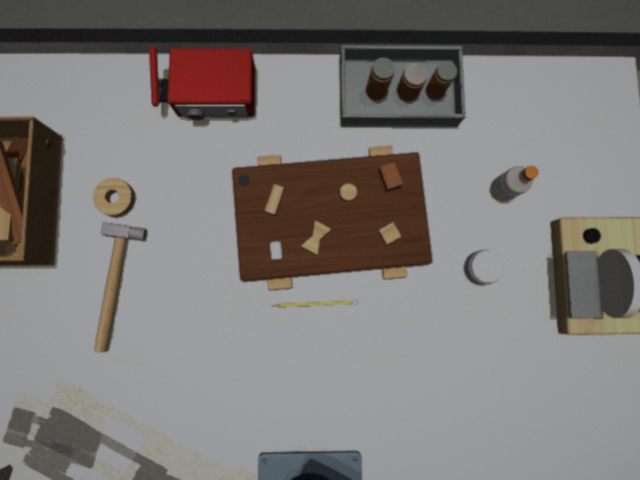

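View pics/side0.png

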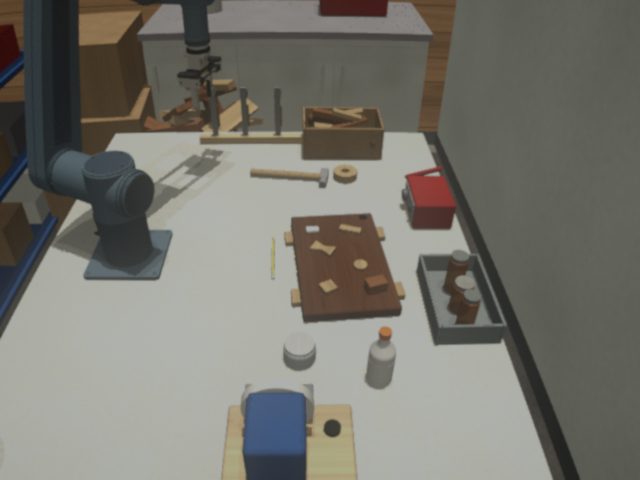

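The top view shows the board at about (233–432, 153–280), the bow-tie at (316,237), the oblong at (274,199), the round at (348,192), the square at (390,233) and the eraser at (276,250). In the side view the bow-tie is at (323,247). I'll enlarge both around the bow-tie.

```bash
python3 - <<'E'
import cv2,numpy as np
a=cv2.imread("pics/top0.png")[210:270,260:340]; b=cv2.imread("pics/side0.png")[220:280,290:370]
cv2.imwrite("pics/crop.png",np.vstack([cv2.resize(x,None,fx=5,fy=5,interpolation=cv2.INTER_CUBIC) for x in(a,b)]))
E
```

```text
(no output)
```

View pics/crop.png

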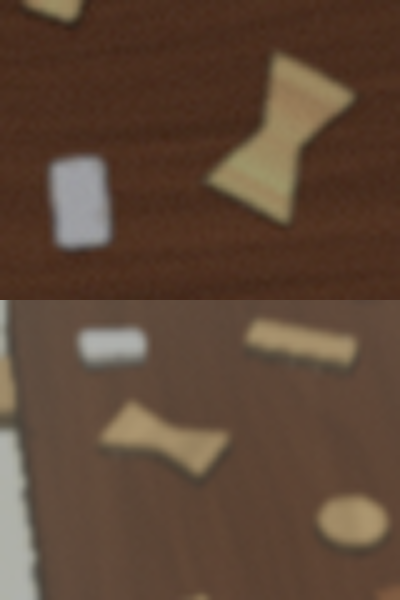

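```bash
cat >h.py <<'E'
from station import r
import cv2,numpy as np
from scipy.spatial.transform import Rotation as R
def pix2w(n,p,z):
    c=r.get_calibration(n);T=c["world_to_cam"]
    u=cv2.undistortPoints(np.array(p,float).reshape(-1,1,2),c["mtx"],np.array([c["k1"],0,0,0,0]))[:,0]
    d=np.c_[u,np.ones(len(u))]@T[:3,:3]; o=-T[:3,:3].T@T[:3,3]
    return o+d*((z-o[2])/d[:,2])[:,None]
E
python3 - <<'E'
from h import *
np.set_printoptions(precision=1,suppress=True)
t=np.array([(275,53),(355,97),(290,225),(206,180)])/5+[260,210]
s=(np.array([(100,438),(132,402),(230,433),(198,472)])-[0,300])/5+[290,220]
for n,p in(("top",t),("side",s)):
    w=pix2w(n,p,37.5); print(n,w[:,:2].tolist(),w.mean(0))
    # top order: far-left, far-right, near-right, near-left
    e=(w[0]+w[1]-w[2]-w[3])/2 if n=="top" else (w[2]+w[3]-w[0]-w[1])/2
    print("axis",e,np.linalg.norm(e),np.degrees(np.arctan2(e[1],e[0])))
print("top others (eraser,oblong,round,square,offcut)\n",pix2w("top",[(276,250),(274,199),(348,192),(390,233),(391,176)],37.5))
print("board corners",pix2w("top",[(233,168),(418,153),(432,262),(241,280)],30))
s=r.read_state();print(R.from_rotvec(s["eef_rot"]).as_matrix(),s["tool_pos"])
E
```

```text
top [[565.5760060008465, -13.821984986967188], [547.1964557643146, -46.57036723417255], [494.57758256313224, -19.515356360670694], [513.1593413841398, 14.659200328435627]] [530.1 -16.3  37.5]
axis [ 52.5 -27.8   0. ] 59.40692992367499 -27.867074062392405
side [[497.7345929878525, -16.899647013348158], [515.6291379843193, 14.3877832715566], [567.5983218155803, -12.972720510762201], [548.9502133329141, -45.882627480925294]] [532.5 -15.3  37.5]
axis [ 51.6 -28.2   0. ] 58.78284620177117 -28.636499840657358
top others (eraser,oblong,round,square,offcut)
 [[ 505.2   66.    37.5]
 [ 610.9   70.5   37.5]
 [ 625.5  -82.7   37.5]
 [ 539.3 -168.1   37.5]
 [ 659.6 -173.3   37.5]]
board corners [[ 678.7  157.    30. ]
 [ 711.5 -233.5   30. ]
 [ 479.7 -254.8   30. ]
 [ 445.   137.1   30. ]]
[[-1.   0.3 -0. ]
 [ 0.3  1.  -0. ]
 [ 0.  -0.  -1. ]] [152.7 527.9 236.7]
```

```bash
cat >>h.py <<'E'
def plan(x,y,z,yaw=None):
    s=r.read_state();M=R.from_rotvec(s["eef_rot"]);d=M.inv().apply(np.array([x,y,z])-s["tool_pos"])
    m=M.as_matrix();a=np.degrees(np.arctan2(m[1,1],m[0,1]))
    print("d",d.round(1),"ydir",a.round(2),"tilt",m[:2,2].round(4),"rz",None if yaw is None else np.radians(a-yaw).round(3),"F",s["wrist_force"].round(1),"t",s["time"],s["tool_pos"].round(1))
E
python3 -c "
from h import *
plan(531,-16,180,-28.2)"
```

```text
d [-514.6 -417.1   57.2] ydir 73.85 tilt [-0.0008 -0.0015] rz 1.781 F [ 0.5 -0.3 -0.2] t 0.1 [152.7 527.9 236.7]
```

Careful with the scale: shifts go in shares of 1000 mm and turns go in shares of 360 degrees. That gives: -320 mm / 1000 = -0.32, -280 mm / 1000 = -0.28, 1.28 rad / 6.2832 = 0.2037.

>>> drive_effector(steps=[{"d":[-0.04, -0.032, 0], "rotvec":[0, 0, 0.0255], "jaw":0}, {"d":[-0.08, -0.065, 0], "rotvec":[0, 0, 0.0509], "jaw":0}, {"d":[-0.12, -0.097, 0], "rotvec":[0, 0, 0.0764], "jaw":0}, {"d":[-0.16, -0.13, 0], "rotvec":[0, 0, 0.1019], "jaw":0}, {"d":[-0.2, -0.162, 0], "rotvec":[0, 0, 0.1273], "jaw":0}, {"d":[-0.24, -0.195, 0], "rotvec":[0, 0, 0.1528], "jaw":0}, {"d":[-0.28, -0.227, 0], "rotvec":[0, 0, 0.1783], "jaw":0}, {"d":[-0.32, -0.26, 0], "rotvec":[0, 0, 0.2037], "jaw":0}], force=10)

```text
time: 1.1
tool_pos: [388.5, 188.1, 237.3]
eef_rot: [-2.217, -2.225, 0.0]
wrist_force: [0.8, 1.3, 0.1]
opening: 17.7
finger_force: 0.0
```

```bash
python3 -c "
from h import *
plan(531,-16,130,-28.2)"
```

```text
d [-204.6  141.7  107.3] ydir 0.21 tilt [-0.0001  0.0001] rz 0.496 F [0.8 1.3 0.1] t 1.1 [388.5 188.1 237.3]
```

To row units: -204 mm / 1000 = -0.204, -170 mm / 1000 = -0.17, 0.49 rad / 6.2832 = 0.078.

>>> drive_effector(steps=[{"d":[-0.034, 0.024, 0.01], "rotvec":[0, 0, 0.0159], "jaw":0}, {"d":[-0.068, 0.047, 0.02], "rotvec":[0, 0, 0.0318], "jaw":0}, {"d":[-0.102, 0.071, 0.04], "rotvec":[0, 0, 0.0477], "jaw":0}, {"d":[-0.136, 0.094, 0.06], "rotvec":[0, 0, 0.0637], "jaw":0}, {"d":[-0.17, 0.118, 0.085], "rotvec":[0, 0, 0.078], "jaw":0}, {"d":[-0.204, 0.141, 0.107], "rotvec":[0, 0, 0.078], "jaw":0}, {"d":[-0.204, 0.141, 0.107], "rotvec":[0, 0, 0.078], "jaw":0}, {"d":[-0.204, 0.141, 0.107], "rotvec":[0, 0, 0.078], "jaw":0}])

```text
time: 2.1
tool_pos: [530.2, -12.7, 130.2]
eef_rot: [-2.686, -1.627, 0.001]
wrist_force: [-0.5, -0.6, -0.1]
opening: 0.6
finger_force: 0.0
```

```bash
python3 - <<'E'
from h import *
plan(531,-16,62,-28.2)
ims=[]
for n,(x,y) in(("top",(240,180)),("side",(270,190))):
    i=r.read_camera(n)[:,:,::-1][y:y+100,x:x+130]; ims.append(cv2.resize(i,None,fx=3,fy=3,interpolation=cv2.INTER_CUBIC))
cv2.imwrite("pics/c2.png",np.hstack(ims))
E
```

```text
d [-2.5  2.3 68.2] ydir -27.58 tilt [-0.0014  0.0007] rz 0.011 F [-0.5 -0.6 -0.1] t 2.1 [530.2 -12.7 130.2]
```

View pics/c2.png

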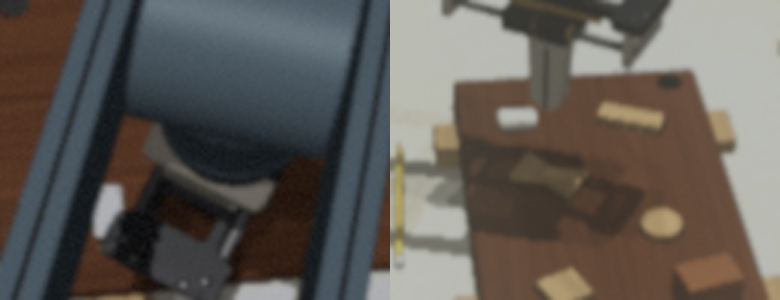

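The fingers are closed above the key with the gripper aligned; nothing is near them in the side view (fingers at crop (548,100), key at (548,175)). I'll lower to just above the key.

To row units: 66 mm / 1000 = 0.066, 55 mm / 1000 = 0.055, 0.01 rad / 6.2832 = 0.0016.

>>> drive_effector(steps=[{"d":[-0.001, 0.001, 0.015], "rotvec":[0, 0, 0.0016], "jaw":0}, {"d":[-0.0025, 0.0023, 0.035], "rotvec":[0, 0, 0.0016], "jaw":0}, {"d":[-0.0025, 0.0023, 0.055], "rotvec":[0, 0, 0.0016], "jaw":0}, {"d":[-0.0025, 0.0023, 0.066], "rotvec":[0, 0, 0.0016], "jaw":0}, {"d":[-0.0025, 0.0023, 0.066], "rotvec":[0, 0, 0.0016], "jaw":0}, {"d":[-0.0025, 0.0023, 0.066], "rotvec":[0, 0, 0.0016], "jaw":0}])

```text
time: 2.95
tool_pos: [532.1, -16.4, 65.0]
eef_rot: [2.694, 1.615, 0.001]
wrist_force: [0.6, -0.2, 0.0]
opening: 0.4
finger_force: 0.0
```

```bash
python3 - <<'E'
from h import *
plan(531,-16,49,-28.2)
i=r.read_camera("side")[:,:,::-1][200:290,280:400]
cv2.imwrite("pics/c3.png",cv2.resize(i,None,fx=6,fy=6,interpolation=cv2.INTER_CUBIC))
E
```

```text
d [-0.2 -1.2 16. ] ydir -28.12 tilt [ 0.001  -0.0003] rz 0.001 F [ 0.6 -0.2  0. ] t 2.95 [532.1 -16.4  65. ]
```

View pics/c3.png

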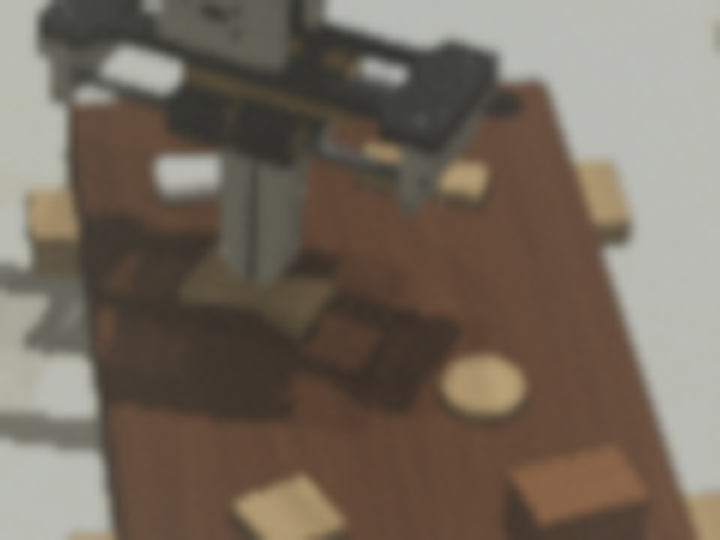

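The fingertips (crop 260,280) are centred just above the key's waist and clear of everything else. Now pressing slowly.

To row units: 13 mm / 1000 = 0.013, 12 mm / 1000 = 0.012.

>>> drive_effector(steps=[{"d":[0, -0.001, 0.004], "jaw":0}, {"d":[0, -0.001, 0.007], "jaw":0}, {"d":[0, -0.001, 0.009], "jaw":0}, {"d":[0, -0.001, 0.0105], "jaw":0}, {"d":[0, -0.001, 0.012], "jaw":0}, {"d":[0, -0.001, 0.013], "jaw":0}, {"d":[0, -0.001, 0.013], "jaw":0}])

```text
time: 3.88
tool_pos: [530.8, -15.9, 51.3]
eef_rot: [-2.695, -1.615, 0.0]
wrist_force: [0.6, 0.5, 0.4]
opening: 0.3
finger_force: 0.4
```

To row units: 2 mm / 1000 = 0.002, 1 mm / 1000 = 0.001.

>>> drive_effector(steps=[{"d":[0, 0, 0.001], "jaw":0}, {"d":[0, 0, 0.002], "jaw":0}])

```text
time: 4.12
tool_pos: [530.8, -15.9, 49.4]
eef_rot: [-2.695, -1.615, 0.0]
wrist_force: [-1.9, 0.3, 9.4]
opening: 0.5
finger_force: 4.8
```

>>> drive_effector(steps=[{"d":[0, 0, 0.0005], "jaw":0}, {"d":[0, 0, 0.001], "jaw":0}])

```text
time: 4.38
tool_pos: [530.8, -15.9, 49.4]
eef_rot: [2.694, 1.615, 0.0]
wrist_force: [-5.4, 0.2, 14.5]
opening: 0.6
finger_force: 7.3
```

To row units: 1 mm / 1000 = 0.001, 0.5 mm / 1000 = 0.0005.

>>> drive_effector(steps=[{"d":[0, 0, 0.0005], "jaw":0}, {"d":[0, 0, 0.001], "jaw":0}, {"d":[0, 0, 0.001], "jaw":0}])

```text
time: 4.75
tool_pos: [530.8, -15.9, 49.4]
eef_rot: [2.694, 1.615, 0.001]
wrist_force: [-6.1, 1.2, 19.7]
opening: 0.7
finger_force: 9.6
```

Firm stop reached (20 N, no further travel). Lifting straight up, keeping the fingers closed, then well clear and back out of view.

To row units: -200 mm / 1000 = -0.2, -170 mm / 1000 = -0.17.

>>> drive_effector(steps=[{"d":[0, 0, -0.002], "jaw":0}, {"d":[0, 0, -0.006], "jaw":0}, {"d":[0, 0, -0.02], "jaw":0}, {"d":[0, 0, -0.05], "jaw":0}, {"d":[0, 0, -0.09], "jaw":0}, {"d":[0, 0, -0.13], "jaw":0}, {"d":[0, 0, -0.17], "jaw":0}, {"d":[0, 0, -0.2], "jaw":0}])

```text
time: 5.75
tool_pos: [531.2, -16.0, 250.2]
eef_rot: [2.693, 1.614, 0.003]
wrist_force: [0.7, -0.2, 0.3]
opening: 0.7
finger_force: 0.0
```

```bash
python3 -c "
from h import *
plan(350,200,250,-28.2)"
```

```text
d [ 105.1 -261.6   -0.4] ydir -28.13 tilt [ 0.0025 -0.0006] rz 0.001 F [ 0.7 -0.2  0.3] t 5.75 [531.2 -16.  250.2]
```

To row units: -260 mm / 1000 = -0.26, -220 mm / 1000 = -0.22.

>>> drive_effector(steps=[{"d":[0.018, -0.044, 0], "jaw":0}, {"d":[0.036, -0.088, 0], "jaw":0}, {"d":[0.054, -0.132, 0], "jaw":0}, {"d":[0.072, -0.176, 0], "jaw":0}, {"d":[0.09, -0.22, 0], "jaw":0}, {"d":[0.105, -0.26, 0], "jaw":0}, {"d":[0.105, -0.26, 0], "jaw":0}, {"d":[0.105, -0.26, 0], "jaw":0}])

```text
time: 6.75
tool_pos: [351.6, 199.1, 248.0]
eef_rot: [2.693, 1.616, 0.002]
wrist_force: [0.1, 0.0, -0.1]
opening: 0.1
finger_force: 0.0
```

```bash
python3 - <<'E'
from h import *
ims=[]
for n,(x,y) in(("top",(225,140)),("side",(280,205))):
    i=r.read_camera(n)[:,:,::-1]; cv2.imwrite(f"pics/{n}9.png",i)
    w,h=((220,160) if n=="top" else (125,115)); i=i[y:y+h,x:x+w]; ims.append(cv2.resize(i,(int(w*290/h),290),interpolation=cv2.INTER_CUBIC))
cv2.imwrite("pics/c4.png",np.hstack(ims))
E
```

```text
(no output)
```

View pics/c4.png

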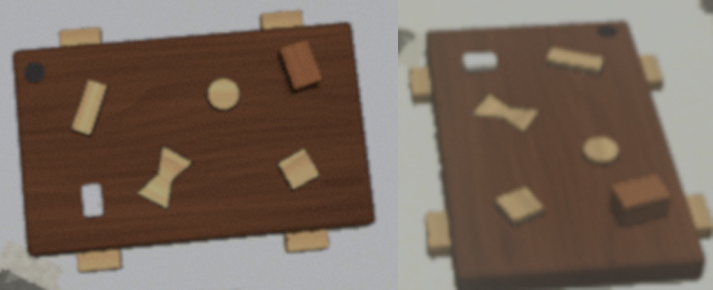

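The bow-tie (side crop 505,112) no longer shows a side edge, so it is flush. The other plugs still stand proud, and the loose things are where they were.

```bash
python3 -c "
from station import r
print(r.job_done())"
```

```text
the job is handed in; nothing more can be done
None
```

I pressed the bow-tie key down to its firm stop, flush with the board, and lifted the hand well clear; in the final pictures the other plugs still stand proud, nothing on the board has moved, and the job is handed in.

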